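# Clamp the sample through the guard window and start the scan

### The arm

A 6-joint arm with a two-finger parallel gripper is mounted at the origin on the work surface. World frame = base frame: x ahead of the robot, y to its left, z up, the work surface at z = 0. Lengths are in m, angles in rad, forces in N, time in s.
With the tool pointing down it reaches from about 0.375 to 0.975 m from the base axis. Payload 3.8 kg.
Tool frame: the origin (TCP) lies at the very end of the fingers, on their centre line; the grasp point (between the pads) lies 19 mm behind it (bot.grip_point_offset is the distance from the TCP to the grasp point, in m); z points along the fingers, x is the direction in which the jaws open and shut, and the axes are right-handed (so a half turn about z gives the same grasp; the last joint's range is limited). The gripper opens to 85 mm and grips with 20 to 120 N. Pads are 22 mm wide; open, the fingers measure 114 mm over their backs; the gripper's body (76 mm by 85 mm) begins 54 mm behind the grasp point. The pads swing forward as they close: fully open they stand 13 mm farther back than shut.
Start: joints at [-1.33, 0.264, 1.604, -0, 1.274, -0.037], TCP at [0.185, -0.649, 0.231] pointing down, gripper open.
Joint ranges: [-2.63, 2.63], [-0.94, 2.18], [0.31, 2.57], [-1.31, 4.45], [0, 2.66], [-2.55, 2.55]. Speed limits (rad/s): [2.57, 2.57, 3.14, 3.14, 3.14, 3.14].

### API

Orientations are given as a rotation vector (axis times angle).
In Python, from workcell import bot, read_camera gives the robot as it stands.
- The arm moves only by the tool arm_command, never from a script. Its argument "rows" is a list of rows, each an object with "delta_rot": the turn, a rotation vector about the tool's x, y, z in rad, a list of three; "xyz": the shift along the tool's x, y, z in m, a list of three; "gripper": the finger opening in m, from 0 to 0.0854. A call has 1 to 12 rows; each row shifts and turns the commanded pose from where the row before left it, along the tool's axes as they then stand; what a row does not reach is not made up. A row lasts 1/10 s, in which the tool goes at most 50 mm and 8.59 degrees, less where a joint would pass 70% of its speed; a pose out of reach is approached as far as the arm can. A call is refused whole if a number of a shift passes 0.05 or a number of a turn 0.15, either way. A call with a gripper value outside its range is refused whole. The fingers move at their own pace and stop on an object; "force" is the grip in N (left out, the last holds). Time passes only in rows, so rows that do not move let the fingers close. It gives the time, the measured TCP pose, the force and the opening at its end, in the units of the state.
- bot.read_state(): the state, without advancing time (a new reading comes with each control period).
- read_camera(name): name is "side" or "top"; returns a dict with "pixels" (480x640x3 uint8, red, green, blue), "range_z" (480x640 float32, m along the optical axis (not along the pixel's ray), 0 where there is no reading), "intrinsics" (3x3 intrinsics, pixels), "camera_from_world" (4x4, takes a point from world to camera coordinates). Camera axes: x right, y up, looking along -z (the intrinsics and any distortion apply to the point x, -y, -z); pixel columns grow to the right and rows downward; lengths in m; the calibration is good to about 2 mm. A picture is of the moment at which its call begins.
- bot.finish_job(): hands the job in, once; it reports no verdict.
The state is a dict: "time": time; "q": joint angles; "joint_vel": joint speeds; "joint_torque": joint torques, N m; "tool_pos": TCP position; "tcp_rot": TCP orientation; "wrist_force": force on the tool from outside, world axes, zero at the start; "torque": the same for the moment, N m; "width": opening from 0.0 (shut) to 1.0 (fully open).
Only numpy, scipy, OpenCV 4.12 (cv2) and the standard library are available. Lean on these libraries where they do the work, as an engineer would, in place of code of your own. Each camera call takes 0.05 s, during which the arm holds its last target.

### The job

Clamp the sample: reach down through the guard's window and press the lever with the flat paddle fully down, without touching the guard and leaving the ball-ended lever alone. Then press the button on the start box fully in and let it go. Use only the fingertips: do not lift the paddle or pick up or shift the start box, and leave everything else on the table where it stands.

Things in the scene. Friction and masses are not known exactly. Their poses are not given: they have to be found in the camera images.
- guard: Fixed guard over the sample station: a white frame 132 x 246 mm (its x, y), 6 mm thick, its top 132 mm above the table, on four posts at the corners over a dark base plate. Two square windows, 84 x 84 mm, side by side along its y (centres 57 mm to either side of the middle; a 30 mm bar between them, 24 mm rims round them). Origin: centre of the underside, on the table; z up; it may stand turned by up to 20 degrees, x still roughly away from the robot.
- window_left (a point): Centre of the guard's window on its +y side, level with the frame's top. Axes as the guard's.
- window_right (a point): Centre of the guard's window on its -y side, level with the frame's top. Axes as the guard's.
- paddle_top (a point): Centre of the top face of the flat steel paddle (40 mm along the lever, 34 mm wide, 8 mm thick) at the end of the clamp lever. The lever lies along the guard's x under one of the two windows (which one varies); its pivot is 70 mm from the paddle's centre towards guard +x, 106 mm above the table, its axis along the guard's y. At first the paddle is about 10 to 16 mm below the frame's top; fully down it is about 38 mm below it.
- paddle_lever (a joint): Angle of the clamp lever with the paddle, rad: 0 to 0.08 at the start, grows as the paddle is pressed down, fully down against its stop at 0.40. It can be lifted to -0.12. Stiff: moves with about 5 N on the paddle and stays where it is left.
- ball_top (a point): Top of the 22 mm steel ball at the end of the release lever under the other window, built like the clamp lever.
- ball_lever (a joint): Angle of the release lever with the ball, rad; 0 to 0.08 at the start, grows downwards.
- start_box: Loose white start box, 85 x 85 mm, top 52 mm above the table, 0.7 kg, with one round dark push button in a 44 mm round black housing in the middle of its top; the housing is 12 mm tall, the button stands 10 mm above it (74 mm above the table). Origin: centre of the underside; z up.
- start_button_top (a point): Centre of the top face of the start button (28 mm across) on the start box. z up; the button moves straight down.
- start_button (a joint): How far the start button is pressed, m: 0 out, 0.006 fully in. Sprung: fully in takes about 5 N, and it comes back out by itself.
- sample_jar: Bystander: closed jar, 44 mm across, 65 mm tall. Origin: centre of the underside.
- lens_case: Bystander: black round lens case, 42 mm across, 55 mm tall. Origin: centre of the underside.
- screwdriver: Bystander: screwdriver lying down, 150 mm long, along its x. Origin: about the middle of its length, on the table.
- slide_box: Bystander: clear plastic box for slides, 32 x 85 x 32 mm. Origin: centre of the underside.
- junction_box: Bystander: white box without a button, 80 x 85 x 45 mm. Origin: centre of the underside.
- wafer_can: Bystander: flat round white can, 96 mm across, 32 mm tall. Origin: centre of the underside.
- ring_gauge: Bystander: steel ring, 70 mm across, 20 mm tall. Origin: centre of the underside.
Not all that is in view belongs to the job. Leave any purple look-alike of the start_box alone.

How it is judged:
By the outcome, as a careful person would: the job done as asked, in the order asked, and still so for the second after the job is handed in, with the robot touching nothing.
It also fails if it takes over 38 s, if anything falls off the work surface, if the arm or the gripper's body presses on something with over 40 N, if the wrist force passes 120 N, or if a joint passes its speed limit or range.

## Working session

There is one attempt and no reset: what is moved stays moved. The work goes in short steps, Python scripts to look and compute and a tool call to move; the robot and the scene stay as the last step left them, time stands still between calls to the robot, and variables do not carry over. Pictures are saved under pics/ and viewed, and the job is handed in when it is done.

Besides the shell and the picture viewer there is one more tool, called after ">>>" as a command line: name --argument value ..., lists and objects as JSON in quotes. arm_command: Moves the arm, as the interface text tells. Its arguments: {"type":"object","properties":{"rows":{"type":"array","items":{"type":"object","properties":{"delta_rot":{"type":"array","items":{"type":"number"}},"xyz":{"type":"array","items":{"type":"number"}},"gripper":{"type":"number"}}}},"force":{"type":"number"}},"required":["rows"]}

```bash
mkdir -p pics; ls; python3 - <<'E'
from workcell import bot, read_camera
import cv2,numpy as np,pickle
d={}
for n in("side","top"):
    c=read_camera(n); d[n]=c
    cv2.imwrite(f"pics/{n}0.png",c["pixels"][:,:,::-1])
    print(n,c["intrinsics"],c["camera_from_world"],c.keys())
pickle.dump(d,open("cam0.pkl","wb"))
print(bot.read_state())
E
```

```text
pics
side [[590.12198715   0.         324.71340533]
 [  0.         590.12198715 231.76437948]
 [  0.           0.           1.        ]] [[ 0.99155165 -0.1295824  -0.00580759 -0.56756736]
 [ 0.08480113  0.61370945  0.78496463 -0.13521662]
 [-0.09815342 -0.77882547  0.61951336 -1.57559675]
 [ 0.          0.          0.          1.        ]] dict_keys(['pixels', 'range_z', 'intrinsics', 'camera_from_world'])
top [[434.15889124   0.         320.17025986]
 [  0.         434.15889124 229.27497754]
 [  0.           0.           1.        ]] [[-0.02207978 -0.99952413  0.02154047 -0.00573615]
 [ 0.98822321 -0.0185568   0.15188989 -0.57740671]
 [-0.15141789  0.02464048  0.98816267 -0.99993949]
 [ 0.          0.          0.          1.        ]] dict_keys(['pixels', 'range_z', 'intrinsics', 'camera_from_world'])
{'time': 0.1, 'q': array([-1.32990857e+00,  2.64684764e-01,  1.60524379e+00,  1.82943980e-05,
        1.27376226e+00, -3.68933465e-02]), 'joint_vel': array([ 0.00134004, -0.00260962, -0.00157555,  0.00109145,  0.00154782,
       -0.0020909 ]), 'joint_torque': array([ 3.78588193e-04, -5.16706216e+01, -3.68590522e+01, -3.72889269e-05,
        6.27232526e-03, -2.07124498e-05]), 'tool_pos': array([ 0.18494536, -0.64845794,  0.23007846]), 'tcp_rot': array([-2.50652144,  1.89170308,  0.00253721]), 'wrist_force': array([-0.11466795,  0.72117109,  0.3243817 ]), 'torque': array([-0.00903459,  0.02262995, -0.02771817]), 'width': 0.9981798274731971}
```

View pics/side0.png

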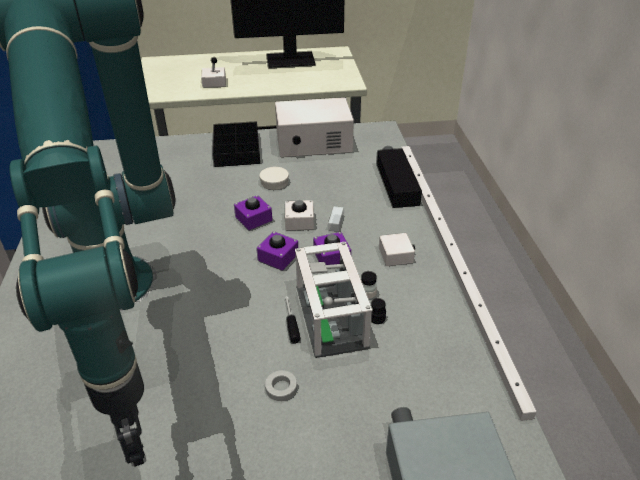

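View pics/top0.png

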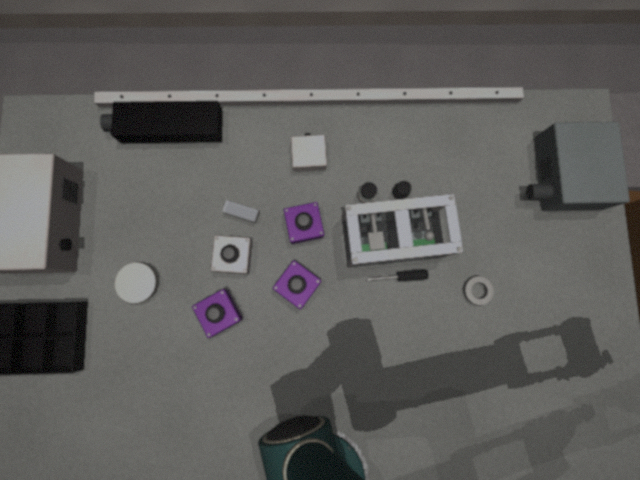

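The top view shows the guard at about (403,230). The flat paddle seems to be under its left-hand (+y) window at about (376,240), and the ball lever under the right-hand window at about (425,220). There are four button boxes: a white one at (231,254), and purple ones at (304,222), (297,284) and (217,313). The white one fits the start box. The white box at (309,152) has no button, so it is the junction box. I'll enlarge these to confirm.

```bash
python3 - <<'E'
import cv2,numpy as np,pickle
d=pickle.load(open("cam0.pkl","rb"))
t=d["top"]["pixels"][:,:,::-1]; s=d["side"]["pixels"][:,:,::-1]
a=cv2.resize(t[185:275,335:470],None,fx=4,fy=4,interpolation=cv2.INTER_CUBIC)
b=cv2.resize(t[225:285,195:265],None,fx=4,fy=4,interpolation=cv2.INTER_CUBIC)
c=cv2.resize(s[235:360,285:395],None,fx=4,fy=4,interpolation=cv2.INTER_CUBIC)
im=np.zeros((600,800,3),np.uint8)
im[:360,:540]=a[:, :540]; 
im[360:600,0:280]=b
cv2.imwrite("pics/crop_top.png",im); cv2.imwrite("pics/crop_side.png",c)
r=d["top"]["range_z"]
np.set_printoptions(linewidth=200,precision=3)
print(r[195:270:5,340:470:8])
E
```

```text
[[1.104 1.105 1.102 1.038 1.035 1.106 1.105 1.077 1.057 1.109 1.111 1.107 1.108 0.971 0.974 1.111 1.111]
 [1.102 1.102 1.103 1.065 1.07  1.109 1.104 0.969 0.968 0.97  0.972 0.968 0.97  0.971 0.974 1.109 1.111]
 [1.098 0.964 0.964 0.966 0.967 0.969 0.968 0.968 0.967 0.967 0.969 0.968 0.966 0.968 0.97  1.104 1.107]
 [1.104 0.964 0.965 0.962 0.967 0.963 0.967 0.965 0.967 1.023 1.021 1.009 1.079 1.105 0.964 1.103 1.106]
 [1.097 0.962 0.96  0.997 0.985 0.991 1.088 0.962 0.965 1.019 1.022 1.022 1.093 1.1   0.965 1.102 1.102]
 [1.094 0.959 0.958 1.014 0.983 1.014 1.089 0.964 0.961 1.054 1.062 0.983 1.095 1.103 0.964 1.098 1.102]
 [1.092 0.961 0.957 1.054 0.982 1.088 1.085 1.089 0.96  1.089 1.087 0.982 1.088 1.099 0.967 1.098 1.101]
 [1.089 0.962 0.96  1.084 1.082 1.083 1.085 1.088 0.961 1.085 1.087 0.983 1.09  1.096 0.965 1.097 1.095]
 [1.088 1.077 0.953 1.079 0.972 0.972 1.08  1.084 0.959 1.074 1.072 0.964 1.083 1.091 0.959 0.959 1.098]
 [1.088 1.078 0.952 1.062 0.971 0.966 1.081 1.083 0.957 0.957 1.066 0.976 1.085 1.09  0.962 0.96  1.097]
 [1.076 1.075 0.951 1.065 0.967 0.968 1.08  1.079 0.954 0.955 1.065 0.956 0.957 0.956 0.957 0.956 1.09 ]
 [1.079 1.074 0.949 1.061 0.97  0.954 0.951 0.952 0.953 0.954 0.953 0.954 0.957 0.957 0.955 0.952 1.086]
 [1.08  1.072 0.949 0.952 0.948 0.949 0.948 0.95  0.953 0.948 0.953 0.95  1.08  1.044 1.084 1.086 1.088]
 [1.081 1.073 0.945 0.947 0.949 0.947 0.951 1.073 1.075 1.074 1.079 1.085 1.081 1.083 1.079 1.085 1.087]
 [1.077 1.059 1.07  1.071 1.075 1.08  1.082 1.079 1.08  1.08  1.083 1.078 1.077 1.081 1.084 1.081 1.079]]
```

View pics/crop_top.png

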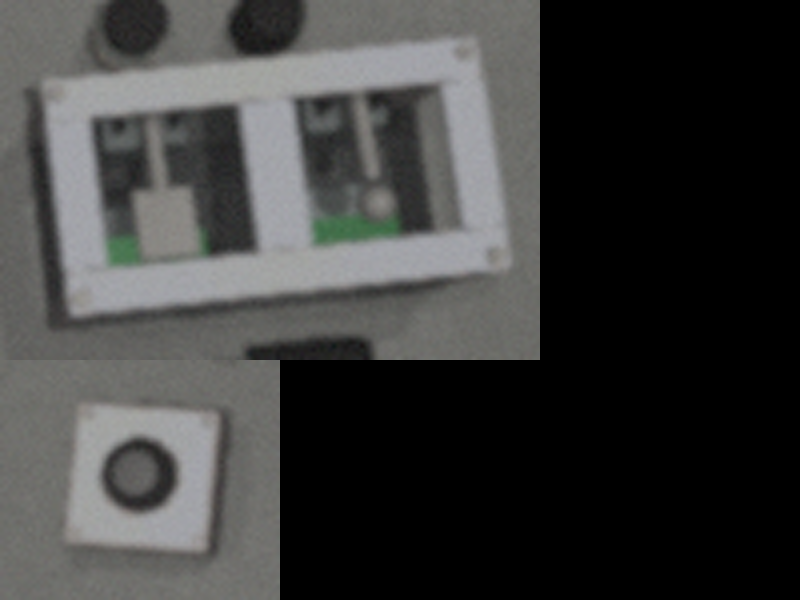

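View pics/crop_side.png

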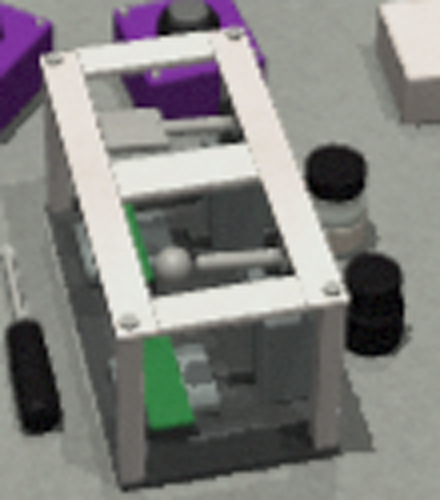

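The crops confirm it. The paddle is the flat plate under the image-left (+y) window, at crop (168,222), and the ball is under the other window at (378,203). The white start box with the dark button is at bottom left. Next I'll measure them.

```bash
cat > h.py <<'E'
import numpy as np,cv2
def ray(cam,uv):
    K=cam["intrinsics"];T=cam["camera_from_world"];R=T[:3,:3];t=T[:3,3]
    uv=np.atleast_2d(np.asarray(uv,float))
    d=np.stack([(uv[:,0]-K[0,2])/K[0,0],-(uv[:,1]-K[1,2])/K[1,1],-np.ones(len(uv))],1)
    return -R.T@t, d@R
def plane(cam,uv,z):
    o,d=ray(cam,uv); return o+d*((z-o[2])/d[:,2])[:,None]
def cloud(cam):
    r=cam["range_z"];v,u=np.indices(r.shape)
    o,d=ray(cam,np.stack([u.ravel(),v.ravel()],1))
    return (o+d*r.ravel()[:,None]).reshape(*r.shape,3)
def proj(cam,p):
    K=cam["intrinsics"];T=cam["camera_from_world"]
    c=np.atleast_2d(p)@T[:3,:3].T+T[:3,3]
    return np.stack([K[0,0]*c[:,0]/-c[:,2]+K[0,2],K[1,1]*-c[:,1]/-c[:,2]+K[1,2]],1)
E
python3 - <<'E'
from h import *; import pickle
np.set_printoptions(precision=4,suppress=True)
d=pickle.load(open("cam0.pkl","rb"))
for n in("top","side"):
    cam=d[n];P=cloud(cam);px=cam["pixels"].astype(int);g=px.mean(2);hsv=cv2.cvtColor(cam["pixels"],cv2.COLOR_RGB2HSV)
    print(n)
    def region(x0,x1,y0,y1,z0,z1):return (P[...,0]>x0)&(P[...,0]<x1)&(P[...,1]>y0)&(P[...,1]<y1)&(P[...,2]>z0)&(P[...,2]<z1)
    if n=="top":
        ctr=plane(cam,[[403,230]],.132)[0];pc=plane(cam,[[376,240]],.12)[0];bc=plane(cam,[[231,254]],.052)[0];print(ctr,pc,bc)
    m=region(ctr[0]-.12,ctr[0]+.12,ctr[1]-.18,ctr[1]+.18,.122,.145)
    # guard frame
    wh=(g>(125 if n=="top" else 150))&m
    m8=wh.astype(np.uint8)*255
    cs,h=cv2.findContours(m8,cv2.RETR_CCOMP,cv2.CHAIN_APPROX_NONE)
    i=max(range(len(cs)),key=lambda i:cv2.contourArea(cs[i]));
    W=plane(cam,cs[i][:,0],.132)[:,:2].astype(np.float32);r=cv2.minAreaRect(W);print("frame",r,"zmed",np.median(P[wh][:,2]))
    j=[k for k in range(len(cs)) if h[0][k][3]==i and cv2.contourArea(cs[k])>100]
    for k in j:
        W=plane(cam,cs[k][:,0],.132)[:,:2].astype(np.float32);print(" win",cv2.minAreaRect(W))
    m=region(pc[0]-.05,pc[0]+.03,pc[1]-.035,pc[1]+.035,.10,.126)&(g>70)
    m8=cv2.morphologyEx(m.astype(np.uint8),cv2.MORPH_OPEN,np.ones((3,3)))
    q=P[m8>0];print("paddle pts",len(q),np.median(q,0))
    cs,_=cv2.findContours(m8*255,cv2.RETR_EXTERNAL,cv2.CHAIN_APPROX_NONE);c=max(cs,key=cv2.contourArea)
    print(" rect",cv2.minAreaRect(plane(cam,c[:,0],np.median(q[:,2]))[:,:2].astype(np.float32)))
    # start box
    m=region(bc[0]-.07,bc[0]+.07,bc[1]-.07,bc[1]+.07,.035,.06)
    m8=(((g>(110 if n=="top" else 130))|(g<0))&m&(hsv[...,1]<60)).astype(np.uint8)*255
    cs,_=cv2.findContours(m8,cv2.RETR_EXTERNAL,cv2.CHAIN_APPROX_NONE);c=max(cs,key=cv2.contourArea)
    print("box",cv2.minAreaRect(plane(cam,c[:,0],.052)[:,:2].astype(np.float32)),np.median(P[m8>0][:,2]))
    m=region(bc[0]-.03,bc[0]+.03,bc[1]-.03,bc[1]+.03,.069,.085)
    print("button pts",m.sum(),np.median(P[m],0), P[m].mean(0))
    e,inl=None,None
E
```

```text
top
[ 0.5587 -0.1983  0.132 ] [ 0.5391 -0.1394  0.12  ] [0.521 0.194 0.052]
frame ((0.5628434419631958, -0.20014280080795288), (0.13127776980400085, 0.24650338292121887), 4.807417869567871) zmed 0.1317754238654082
 win ((0.5577579140663147, -0.14315076172351837), (0.08952360600233078, 0.0885942280292511), 5.369007587432861)
 win ((0.5677728056907654, -0.25744161009788513), (0.0895979031920433, 0.08975569158792496), 5.438933849334717)
paddle pts 291 [ 0.5392 -0.1395  0.1162]
 rect ((0.5425495505332947, -0.14015385508537292), (0.04932214319705963, 0.034267857670784), 4.86588191986084)
box ((0.5215070247650146, 0.19563855230808258), (0.08330066502094269, 0.08401639014482498), 84.9063720703125) 0.05134162352116545
button pts 111 [0.5214 0.1948 0.0733] [0.5214 0.1954 0.0731]
side
frame ((0.5612753629684448, -0.2004670947790146), (0.13138996064662933, 0.24839094281196594), 4.883645534515381) zmed 0.13119398588983888
 win ((0.566123366355896, -0.2582572102546692), (0.08845780044794083, 0.09124380350112915), 4.773004531860352)
 win ((0.5565032958984375, -0.14237172901630402), (0.08956340700387955, 0.09065896272659302), 4.138320446014404)
paddle pts 187 [ 0.5399 -0.1423  0.1152]
 rect ((0.5413803458213806, -0.1423749029636383), (0.03678438812494278, 0.051884427666664124), 82.18720245361328)
box ((0.5205880403518677, 0.19290132820606232), (0.08783362805843353, 0.08263751119375229), 86.52249145507812) 0.051380356318516895
button pts 43 [0.5198 0.1955 0.0736] [0.5199 0.1945 0.0738]
```

The heights and sizes check out:

| Item | Measured | Given |
|---|---|---|
| Frame top | 131 to 132 mm high, 131 x 247 mm | 132 mm, 132 x 246 mm |
| Box top | 51 mm | 52 mm |
| Button top | 73 mm | 74 mm |
| Paddle top | 116 mm | 116 to 122 mm |

The guard's centre is at about (0.562, -0.200), yaw 4.8°. The paddle's centre is at about (0.538, -0.141). I'll press with the shut fingers, jaw axis along the guard's y.

```bash
cat > go.py <<'E'
import sys,numpy as np
from scipy.spatial.transform import Rotation as R
from workcell import bot
np.set_printoptions(precision=4,suppress=True)
s=bot.read_state();r=R.from_rotvec(s["tcp_rot"]);M=r.as_matrix()
print("t",s["time"],"pos",s["tool_pos"],"F",s["wrist_force"],"w",s["width"]);print(M)
if len(sys.argv)>4:
    t=np.array(list(map(float,sys.argv[1:4])));yaw=np.radians(float(sys.argv[4])) # yaw of tool x
    T=np.array([[np.cos(yaw),np.sin(yaw),0],[np.sin(yaw),-np.cos(yaw),0],[0,0,-1]])
    print("shift in tool axes",M.T@(t-s["tool_pos"]),"after turn:",T.T@(t-s["tool_pos"]),"turn",R.from_matrix(M.T@T).as_rotvec())
E
python3 go.py 0.539 -0.1415 0.20 94.8;python3 go.py 0.539 -0.1415 0.20 -85.2|tail -1
```

```text
t 0.1 pos [ 0.1849 -0.6485  0.2301] F [-0.1147  0.7212  0.3244] w 0.9981798274731971
[[ 0.2742 -0.9617 -0.0005]
 [-0.9617 -0.2742  0.002 ]
 [-0.0021 -0.0001 -1.    ]]
shift in tool axes [-0.3904 -0.4795  0.0309] after turn: [0.4756 0.3952 0.0301] turn [-0.0031  0.0002 -2.9476]
shift in tool axes [-0.3904 -0.4795  0.0309] after turn: [-0.4756 -0.3952  0.0301] turn [0.0001 0.0021 0.194 ]
```

>>> arm_command --rows '[{"xyz": [-0.015,-0.018,0],"delta_rot": [0,0,0],"gripper": 0},{"xyz": [-0.03,-0.036,0],"delta_rot": [0,0,0],"gripper": 0},{"xyz": [-0.03,-0.036,0],"delta_rot": [0,0,0],"gripper": 0},{"xyz": [-0.03,-0.036,0],"delta_rot": [0,0,0],"gripper": 0},{"xyz": [-0.03,-0.036,0],"delta_rot": [0,0,0],"gripper": 0},{"xyz": [-0.03,-0.036,0],"delta_rot": [0,0,0],"gripper": 0},{"xyz": [-0.03,-0.036,0],"delta_rot": [0,0,0],"gripper": 0},{"xyz": [-0.03,-0.036,0],"delta_rot": [0,0,0],"gripper": 0},{"xyz": [-0.03,-0.036,0],"delta_rot": [0,0,0],"gripper": 0},{"xyz": [-0.03,-0.036,0],"delta_rot": [0,0,0],"gripper": 0},{"xyz": [0,0,0],"delta_rot": [0,0,0.1],"gripper": 0},{"xyz": [0,0,0],"delta_rot": [0,0,0.094],"gripper": 0}]'

```text
time: 1.3
tool_pos: [0.4365, -0.2793, 0.2308]
tcp_rot: [2.312, -2.127, -0.001]
wrist_force: [0.1, -0.5, -0.2]
width: 0.004
```

```bash
python3 go.py 0.539 -0.1415 0.17 -85.2
```

```text
t 1.3 pos [ 0.4365 -0.2793  0.2308] F [ 0.1417 -0.4965 -0.1895] w 0.0038737941232775837
[[ 0.0835 -0.9965 -0.0007]
 [-0.9965 -0.0835  0.0005]
 [-0.0006  0.0006 -1.    ]]
shift in tool axes [-0.1287 -0.1137  0.0608] after turn: [-0.1287 -0.1137  0.0608] turn [ 0.0006  0.0006 -0.0002]
```

>>> arm_command --rows '[{"xyz": [-0.015,-0.0135,0],"delta_rot": [0,0,0],"gripper": 0},{"xyz": [-0.0325,-0.0285,0],"delta_rot": [0,0,0],"gripper": 0},{"xyz": [-0.0325,-0.0285,0],"delta_rot": [0,0,0],"gripper": 0},{"xyz": [-0.0325,-0.0285,0],"delta_rot": [0,0,0],"gripper": 0},{"xyz": [-0.0162,-0.0147,0.01],"delta_rot": [0,0,0],"gripper": 0},{"xyz": [0,0,0.03],"delta_rot": [0,0,0],"gripper": 0},{"xyz": [0,0,0.02],"delta_rot": [0,0,0],"gripper": 0},{"xyz": [0,0,0],"delta_rot": [0,0,0],"gripper": 0}]'

```text
time: 2.1
tool_pos: [0.5355, -0.1421, 0.1671]
tcp_rot: [2.311, -2.123, -0.011]
wrist_force: [-1.4, -0.5, 0.1]
width: 0.001
```

```bash
python3 go.py 0.539 -0.1415 0.12 -85.2; python3 - <<'E'
from workcell import read_camera
import cv2,numpy as np
t=read_camera("top")["pixels"][185:275,335:470,::-1]; s=read_camera("side")["pixels"][180:360,270:410,::-1]
im=np.zeros((600,800,3),np.uint8)
a=cv2.resize(t,None,fx=2.5,fy=2.5,interpolation=2);b=cv2.resize(s,None,fx=3.3,fy=3.3,interpolation=2)
im[:a.shape[0],:a.shape[1]]=a; im[:b.shape[0],338:338+b.shape[1]]=b[:,:462]
cv2.imwrite("pics/above.png",im)
E
```

```text
t 2.1 pos [ 0.5355 -0.1421  0.1671] F [-1.4363 -0.4996  0.0704] w 0.00135825316567645
[[ 0.0845 -0.9964 -0.0077]
 [-0.9964 -0.0845  0.0024]
 [-0.0031  0.0074 -1.    ]]
shift in tool axes [-0.0002 -0.0039  0.0471] after turn: [-0.0003 -0.0036  0.0471] turn [0.0074 0.0031 0.0008]
```

View pics/above.png

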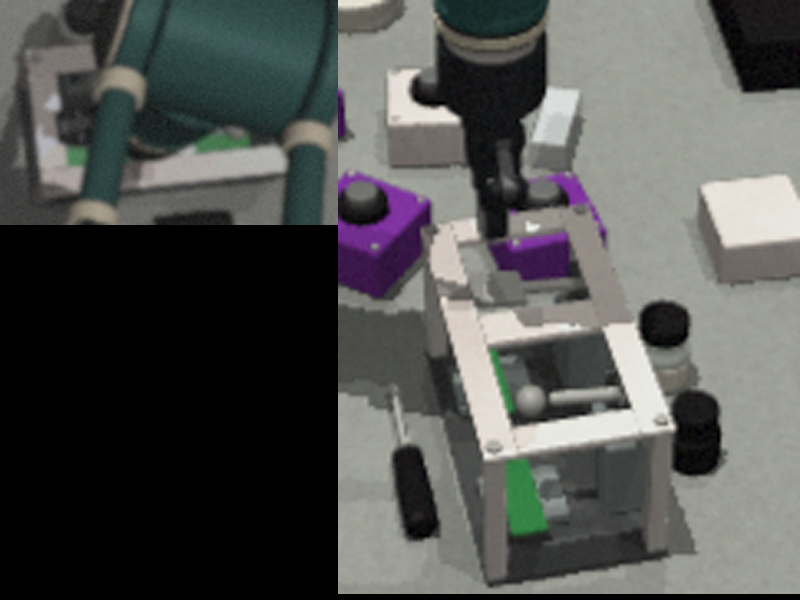

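The fingertips are at about side pixel (317,252), just above the +y window. They are narrow compared with the window. I'll check that pixel against the reported TCP, now that the arm has settled.

```bash
python3 go.py 0.539 -0.1415 0.12 -85.2; python3 - <<'E'
from h import *;import pickle
from workcell import bot
d=pickle.load(open("cam0.pkl","rb"));print(proj(d["side"],bot.read_state()["tool_pos"]))
E
```

```text
t 2.2 pos [ 0.5379 -0.1434  0.1709] F [ 0.0547 -0.2521  0.7111] w 0.001099706217561127
[[ 0.0837 -0.9965 -0.0014]
 [-0.9965 -0.0837  0.0004]
 [-0.0005  0.0013 -1.    ]]
shift in tool axes [-0.0018 -0.0013  0.0509] after turn: [-0.0018 -0.0012  0.0509] turn [ 0.0013  0.0005 -0.    ]
[[317.77239893 249.92846425]]
```

>>> arm_command --rows '[{"xyz": [-0.0018,-0.0012,0],"delta_rot": [0,0,0],"gripper": 0},{"xyz": [0,0,0.01],"delta_rot": [0,0,0],"gripper": 0},{"xyz": [0,0,0.01],"delta_rot": [0,0,0],"gripper": 0},{"xyz": [0,0,0.01],"delta_rot": [0,0,0],"gripper": 0},{"xyz": [0,0,0.01],"delta_rot": [0,0,0],"gripper": 0},{"xyz": [0,0,0.005],"delta_rot": [0,0,0],"gripper": 0},{"xyz": [0,0,0],"delta_rot": [0,0,0],"gripper": 0},{"xyz": [0,0,0],"delta_rot": [0,0,0],"gripper": 0}]'

```text
time: 3.0
tool_pos: [0.5394, -0.1416, 0.1261]
tcp_rot: [2.312, -2.126, -0.0]
wrist_force: [-1.2, -0.1, -0.0]
width: -0.0
```

>>> arm_command --rows '[{"xyz": [0,0,0.004],"delta_rot": [0,0,0],"gripper": 0},{"xyz": [0,0,0.004],"delta_rot": [0,0,0],"gripper": 0},{"xyz": [0,0,0.004],"delta_rot": [0,0,0],"gripper": 0},{"xyz": [0,0,0.003],"delta_rot": [0,0,0],"gripper": 0}]'

```text
time: 3.4
tool_pos: [0.5392, -0.1418, 0.1114]
tcp_rot: [2.312, -2.126, -0.0]
wrist_force: [-1.0, -0.6, 4.1]
width: 0.003
```

>>> arm_command --rows '[{"xyz": [0,0,0.003],"delta_rot": [0,0,0],"gripper": 0},{"xyz": [0,0,0.003],"delta_rot": [0,0,0],"gripper": 0},{"xyz": [0,0,0.003],"delta_rot": [0,0,0],"gripper": 0},{"xyz": [0,0,0.002],"delta_rot": [0,0,0],"gripper": 0}]'

```text
time: 3.8
tool_pos: [0.5393, -0.1417, 0.1002]
tcp_rot: [2.312, -2.126, -0.0]
wrist_force: [-2.5, -0.3, 4.7]
width: -0.005
```

>>> arm_command --rows '[{"xyz": [0,0,0.0015],"delta_rot": [0,0,0],"gripper": 0},{"xyz": [0,0,0],"delta_rot": [0,0,0],"gripper": 0}]'

```text
time: 4.0
tool_pos: [0.5395, -0.1417, 0.0986]
tcp_rot: [2.313, -2.126, 0.0]
wrist_force: [-1.5, -1.1, 3.9]
width: 0.002
```

>>> arm_command --rows '[{"xyz": [0,0,0.0015],"delta_rot": [0,0,0],"gripper": 0},{"xyz": [0,0,0],"delta_rot": [0,0,0],"gripper": 0}]'

```text
time: 4.2
tool_pos: [0.5396, -0.1417, 0.0973]
tcp_rot: [-2.312, 2.126, -0.001]
wrist_force: [-0.8, -1.1, 3.1]
width: 0.001
```

>>> arm_command --rows '[{"xyz": [0,0,0.001],"delta_rot": [0,0,0],"gripper": 0},{"xyz": [0,0,0],"delta_rot": [0,0,0],"gripper": 0}]'

```text
time: 4.4
tool_pos: [0.5397, -0.1417, 0.0964]
tcp_rot: [-2.312, 2.126, -0.001]
wrist_force: [-1.0, -1.1, 4.8]
width: -0.002
```

>>> arm_command --rows '[{"xyz": [0,0,0.0015],"delta_rot": [0,0,0],"gripper": 0},{"xyz": [0,0,0],"delta_rot": [0,0,0],"gripper": 0}]'

```text
time: 4.6
tool_pos: [0.5399, -0.1417, 0.0954]
tcp_rot: [-2.312, 2.126, -0.001]
wrist_force: [-2.8, -0.2, 7.0]
width: 0.002
```

>>> arm_command --rows '[{"xyz": [0,0,0.001],"delta_rot": [0,0,0],"gripper": 0},{"xyz": [0,0,0],"delta_rot": [0,0,0],"gripper": 0}]'

```text
time: 4.8
tool_pos: [0.54, -0.1417, 0.0952]
tcp_rot: [-2.312, 2.126, -0.001]
wrist_force: [-4.3, -0.4, 11.5]
width: 0.003
```

Commanding 1 mm further moved the tip only 0.2 mm and the force jumped, so this looks like the stop. I'll push a little more to confirm.

>>> arm_command --rows '[{"xyz": [0,0,0.002],"delta_rot": [0,0,0],"gripper": 0},{"xyz": [0,0,0],"delta_rot": [0,0,0],"gripper": 0}]'

```text
time: 5.0
tool_pos: [0.5401, -0.1418, 0.0949]
tcp_rot: [-2.312, 2.126, -0.002]
wrist_force: [-8.9, 1.1, 20.7]
width: -0.0
```

>>> arm_command --rows '[{"xyz": [0,0,0.001],"delta_rot": [0,0,0],"gripper": 0},{"xyz": [0,0,0],"delta_rot": [0,0,0],"gripper": 0}]'

```text
time: 5.2
tool_pos: [0.5401, -0.1418, 0.0948]
tcp_rot: [-2.312, 2.126, -0.002]
wrist_force: [-10.8, 1.4, 26.8]
width: 0.003
```

The stop is firm: 27 N with the tip steady at z = 0.095, close to the predicted full-down height. Now I'll lift straight up and out.

>>> arm_command --rows '[{"xyz": [0,0,-0.005],"delta_rot": [0,0,0],"gripper": 0},{"xyz": [0,0,-0.01],"delta_rot": [0,0,0],"gripper": 0},{"xyz": [0,0,-0.02],"delta_rot": [0,0,0],"gripper": 0},{"xyz": [0,0,-0.03],"delta_rot": [0,0,0],"gripper": 0},{"xyz": [0,0,-0.03],"delta_rot": [0,0,0],"gripper": 0},{"xyz": [0,0,-0.02],"delta_rot": [0,0,0],"gripper": 0},{"xyz": [0,0,0],"delta_rot": [0,0,0],"gripper": 0}]'

```text
time: 5.9
tool_pos: [0.5418, -0.1421, 0.2092]
tcp_rot: [-2.31, 2.124, -0.009]
wrist_force: [0.1, -0.6, 1.0]
width: 0.003
```

```bash
python3 go.py 0.521 0.195 0.20 -85.2
```

```text
t 5.9 pos [ 0.5418 -0.1421  0.2092] F [ 0.0938 -0.6002  1.0252] w 0.0027653644022204186
[[ 0.0838 -0.9965  0.0064]
 [-0.9965 -0.0838 -0.0016]
 [ 0.0021 -0.0062 -1.    ]]
shift in tool axes [-0.3376 -0.0075  0.0085] after turn: [-0.3376 -0.0075  0.0092] turn [-0.0062 -0.0021  0.0001]
```

>>> arm_command --rows '[{"xyz": [-0.015,0,0],"delta_rot": [0,0,0],"gripper": 0},{"xyz": [-0.03,-0.001,0],"delta_rot": [0,0,0],"gripper": 0},{"xyz": [-0.04,-0.001,0],"delta_rot": [0,0,0],"gripper": 0},{"xyz": [-0.04,-0.001,0],"delta_rot": [0,0,0],"gripper": 0},{"xyz": [-0.04,-0.001,0],"delta_rot": [0,0,0],"gripper": 0},{"xyz": [-0.04,-0.001,0],"delta_rot": [0,0,0],"gripper": 0},{"xyz": [-0.04,-0.001,0],"delta_rot": [0,0,0],"gripper": 0},{"xyz": [-0.04,-0.001,0],"delta_rot": [0,0,0],"gripper": 0},{"xyz": [-0.03,0,0],"delta_rot": [0,0,0],"gripper": 0},{"xyz": [-0.0225,0,0],"delta_rot": [0,0,0],"gripper": 0},{"xyz": [0,0,0],"delta_rot": [0,0,0],"gripper": 0},{"xyz": [0,0,0],"delta_rot": [0,0,0],"gripper": 0}]'

```text
time: 7.1
tool_pos: [0.5164, 0.1957, 0.2036]
tcp_rot: [2.312, -2.122, -0.003]
wrist_force: [0.5, -0.8, 0.8]
width: 0.004
```

```bash
python3 go.py 0.521 0.195 0.085 -85.2; python3 - <<'E'
from workcell import read_camera
from h import *
import pickle
np.set_printoptions(precision=4,suppress=True)
d0=pickle.load(open("cam0.pkl","rb"))
im=np.zeros((600,800,3),np.uint8)
T=read_camera("top");S=read_camera("side")
pickle.dump((T,S),open("cam1.pkl","wb"))
a=cv2.resize(T["pixels"][185:275,335:470,::-1],None,fx=2.9,fy=2.9,interpolation=2);b=cv2.resize(S["pixels"][160:360,270:400,::-1],None,fx=3,fy=3,interpolation=2)
im[:a.shape[0],:a.shape[1]]=a; im[:b.shape[0],400:400+b.shape[1]]=b[:,:400]
cv2.imwrite("pics/after1.png",im)
for n,c in(("top",T),("side",S)):
    P=cloud(c);P0=cloud(d0[n])
    for nm,(x,y) in {"paddle":(.535,-.141),"ball":(.549,-.258)}.items():
        q=lambda P:np.percentile(P[(abs(P[...,0]-x)<.02)&(abs(P[...,1]-y)<.017)&(P[...,2]<.125)&(P[...,2]>.07)][:,2],[20,50,80,95])
        print(n,nm,"before",q(P0),"after",q(P))
E
```

```text
t 7.1 pos [0.5164 0.1957 0.2036] F [ 0.5454 -0.7699  0.8066] w 0.004056513750721196
[[ 0.0856 -0.9963 -0.0037]
 [-0.9963 -0.0856 -0.0014]
 [ 0.0011  0.0038 -1.    ]]
shift in tool axes [ 0.001  -0.005   0.1186] after turn: [ 0.0011 -0.0046  0.1186] turn [ 0.0038 -0.0011  0.002 ]
top paddle before [0.1146 0.1165 0.118  0.1195] after [0.0904 0.0934 0.0961 0.0973]
top ball before [0.1163 0.1197 0.1224 0.1242] after [0.1154 0.1195 0.1227 0.124 ]
side paddle before [0.113  0.1154 0.1179 0.1195] after [0.0913 0.0937 0.0969 0.0984]
side ball before [0.1127 0.1168 0.1209 0.1232] after [0.1124 0.1167 0.1217 0.1237]
```

View pics/after1.png

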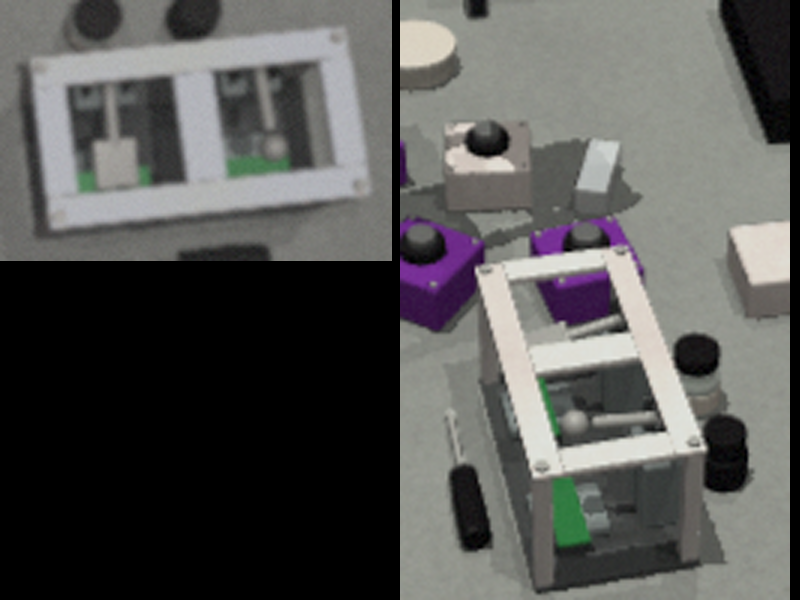

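The paddle's top is now at about 0.0935 m, which is 38 mm below the frame's top and matches full-down. It was at 0.116. The ball is unchanged at 0.119 in the top view. In the side view the start box's button is at about crop (487,137), with the gripper above it. Now I'll press it.

```bash
python3 go.py 0.521 0.195 0.085 -85.2
```

```text
t 7.2 pos [0.5172 0.1947 0.2045] F [0.5057 1.0396 0.5864] w 0.0004325072947929185
[[ 0.0835 -0.9965 -0.0022]
 [-0.9965 -0.0835 -0.001 ]
 [ 0.0008  0.0023 -1.    ]]
shift in tool axes [-0.0001 -0.0041  0.1194] after turn: [-0.     -0.0038  0.1195] turn [ 0.0023 -0.0008 -0.0002]
```

>>> arm_command --rows '[{"xyz": [0,-0.0035,0.01],"delta_rot": [0,0,0],"gripper": 0},{"xyz": [0,0,0.025],"delta_rot": [0,0,0],"gripper": 0},{"xyz": [0,0,0.03],"delta_rot": [0,0,0],"gripper": 0},{"xyz": [0,0,0.025],"delta_rot": [0,0,0],"gripper": 0},{"xyz": [0,0,0.02],"delta_rot": [0,0,0],"gripper": 0},{"xyz": [0,0,0.01],"delta_rot": [0,0,0],"gripper": 0},{"xyz": [0,0,0],"delta_rot": [0,0,0],"gripper": 0},{"xyz": [0,0,0],"delta_rot": [0,0,0],"gripper": 0}]'

```text
time: 8.0
tool_pos: [0.5222, 0.1953, 0.0862]
tcp_rot: [-2.311, 2.127, -0.0]
wrist_force: [-0.2, -0.0, 0.1]
width: 0.001
```

>>> arm_command --rows '[{"xyz": [0,0,0.004],"delta_rot": [0,0,0],"gripper": 0},{"xyz": [0,0,0.004],"delta_rot": [0,0,0],"gripper": 0},{"xyz": [0,0,0.003],"delta_rot": [0,0,0],"gripper": 0},{"xyz": [0,0,0.002],"delta_rot": [0,0,0],"gripper": 0},{"xyz": [0,0,0.002],"delta_rot": [0,0,0],"gripper": 0},{"xyz": [0,0,0],"delta_rot": [0,0,0],"gripper": 0}]'

```text
time: 8.6
tool_pos: [0.5218, 0.1957, 0.071]
tcp_rot: [-2.312, 2.126, -0.0]
wrist_force: [-0.3, 0.1, 2.9]
width: -0.0
```

>>> arm_command --rows '[{"xyz": [0,0,0.0015],"delta_rot": [0,0,0],"gripper": 0},{"xyz": [0,0,0.0015],"delta_rot": [0,0,0],"gripper": 0},{"xyz": [0,0,0],"delta_rot": [0,0,0],"gripper": 0}]'

```text
time: 8.9
tool_pos: [0.5218, 0.1957, 0.0681]
tcp_rot: [-2.312, 2.126, -0.0]
wrist_force: [-0.9, -0.8, 4.7]
width: 0.001
```

>>> arm_command --rows '[{"xyz": [0,0,0.0015],"delta_rot": [0,0,0],"gripper": 0},{"xyz": [0,0,0],"delta_rot": [0,0,0],"gripper": 0}]'

```text
time: 9.1
tool_pos: [0.5219, 0.1957, 0.0679]
tcp_rot: [-2.313, 2.126, -0.0]
wrist_force: [-4.7, -2.0, 12.8]
width: -0.0
```

>>> arm_command --rows '[{"xyz": [0,0,0.0015],"delta_rot": [0,0,0],"gripper": 0},{"xyz": [0,0,0],"delta_rot": [0,0,0],"gripper": 0}]'

```text
time: 9.3
tool_pos: [0.5219, 0.1958, 0.0678]
tcp_rot: [-2.313, 2.126, -0.0]
wrist_force: [-7.7, -2.0, 20.9]
width: -0.002
```

The button is fully in: a hard stop at z = 0.068 with 21 N. I'll release it and back off.

>>> arm_command --rows '[{"xyz": [0,0,-0.004],"delta_rot": [0,0,0],"gripper": 0},{"xyz": [0,0,-0.01],"delta_rot": [0,0,0],"gripper": 0},{"xyz": [0,0,-0.02],"delta_rot": [0,0,0],"gripper": 0},{"xyz": [0,0,-0.03],"delta_rot": [0,0,0],"gripper": 0},{"xyz": [0,0,-0.04],"delta_rot": [0,0,0],"gripper": 0},{"xyz": [0,0.02,-0.02],"delta_rot": [0,0,0],"gripper": 0},{"xyz": [0,0.03,0],"delta_rot": [0,0,0],"gripper": 0},{"xyz": [0,0.03,0],"delta_rot": [0,0,0],"gripper": 0},{"xyz": [0,0.02,0],"delta_rot": [0,0,0],"gripper": 0},{"xyz": [0,0,0],"delta_rot": [0,0,0],"gripper": 0},{"xyz": [0,0,0],"delta_rot": [0,0,0],"gripper": 0}]'

```text
time: 10.4
tool_pos: [0.4222, 0.1873, 0.1889]
tcp_rot: [-2.312, 2.125, -0.001]
wrist_force: [0.9, 0.2, 0.6]
width: -0.002
```

```bash
python3 go.py; python3 - <<'E'
from workcell import read_camera
from h import *
import pickle
np.set_printoptions(precision=4,suppress=True)
d0=pickle.load(open("cam0.pkl","rb"))
T=read_camera("top");S=read_camera("side")
cv2.imwrite("pics/end_top.png",T["pixels"][...,::-1]);cv2.imwrite("pics/end_side.png",S["pixels"][...,::-1])
for n,c in(("top",T),("side",S)):
    P=cloud(c);P0=cloud(d0[n])
    for nm,(x,y,lo,hi) in {"paddle":(.535,-.141,.07,.125),"ball":(.549,-.258,.07,.125),"button":(.521,.195,.069,.09)}.items():
        q=lambda P:P[(abs(P[...,0]-x)<.02)&(abs(P[...,1]-y)<.017)&(P[...,2]<hi)&(P[...,2]>lo)]
        print(n,nm,len(q(P0)),np.median(q(P0),0),len(q(P)),np.median(q(P),0) if len(q(P)) else None)
E
```

```text
t 10.4 pos [0.4222 0.1873 0.1889] F [0.8857 0.1736 0.5731] w -0.002205351105191054
[[ 0.0841 -0.9965  0.001 ]
 [-0.9965 -0.0841  0.0002]
 [-0.0001 -0.0011 -1.    ]]
top paddle 246 [ 0.5354 -0.1403  0.1165] 227 [ 0.5375 -0.1408  0.0933]
top ball 86 [ 0.5479 -0.2583  0.1197] 90 [ 0.5479 -0.2582  0.1198]
top button 111 [0.5214 0.1948 0.0733] 110 [0.5214 0.195  0.073 ]
side paddle 154 [ 0.5369 -0.144   0.1154] 74 [ 0.5395 -0.1341  0.0935]
side ball 89 [ 0.548  -0.2621  0.1168] 90 [ 0.5479 -0.2624  0.1169]
side button 42 [0.5199 0.1956 0.0735] 49 [0.5196 0.1946 0.0727]
```

View pics/end_top.png

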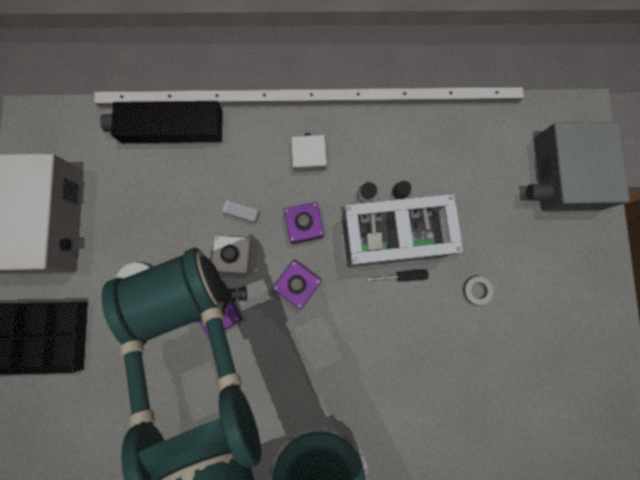

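View pics/end_side.png

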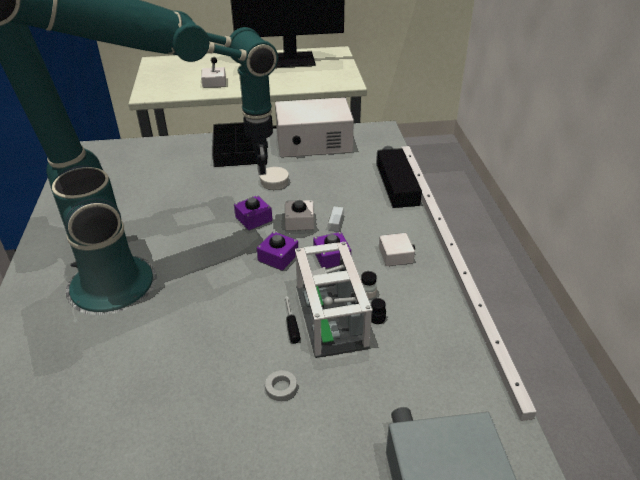

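Both views show everything where it stood: start box at top (231,254), guard at (403,230). The button is back out at z = 0.073, the paddle is still down at 0.0933 and the ball hasn't moved. The arm is clear at z = 0.19.

```bash
python3 -c "
from workcell import bot
print(bot.finish_job())"
```

```text
the job is handed in; nothing more can be done
None
```

I pressed the flat paddle fully down through the guard's +y window, then pressed the white start box's button fully in and let it go. The job was handed in at about 10.5 s of the 38 s allowed; no verdict is reported.

- **Paddle:** it met a hard stop at 27 N. Its top went from 116 mm to about 93.5 mm above the table, which is 38 mm below the frame's top, and it stayed there.
- **Button:** it met a hard stop at 21 N, with the fingertips at 68 mm. It came back out to about 73 mm, and the start box did not shift beyond about 1 mm.
- **Everything else:** the ball lever did not move in either view. The guard, the purple boxes and the other objects looked unmoved in the last pictures, although the arm partly hid the wafer can and one purple box in the top view. I saw no sign of contact with the guard.
- **Disagreement:** the paddle's stop came about 3 mm lower than I predicted from a flat 22 mm fingertip. Both cameras still put the paddle at its full-down height. No check failed.

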